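Set the mandrel flat-up and latch the guard gate of a marking station

ROBOT

A 7-joint arm with a two-finger parallel gripper is mounted at the origin on the work surface. World frame = base frame: x ahead of the robot, y to its left, z up, the work surface at z = 0. Lengths are in m, angles in rad, forces in N, time in s.
With the tool pointing down it reaches from about 0.4 to 0.875 m from the base axis. Payload 6.5 kg.
Tool frame: the origin (TCP) lies midway between the tips of the shut fingers; the grasp point (between the pads) lies 19 mm behind it (arm.grip_depth is the z of the grasp point in the tool frame, in m); z points along the fingers, y is the line along which they close (so a half turn about z gives the same grasp; the last joint's range is limited). The gripper opens to 88 mm and grips with 3 to 60 N. Pads are 18 mm wide; open, the fingers measure 123 mm over their backs; the gripper's body (75 mm by 187 mm) begins 45 mm behind the grasp point.
Start: joints at [-1.323, 0.536, -0.004, 1.538, 0.003, 1.067, -0.071], TCP at [0.201, 0.618, 0.239] pointing down, gripper open.
Joint ranges: [-2.7, 2.7], [-0.37, 2.16], [-1.27, 1.26], [0.24, 2.4], [-1.31, 4.45], [0.19, 1.91], [-2.76, 2.76]. Speed limits (rad/s): [2.39, 2.39, 3.14, 3.14, 3.14, 3.14, 3.14].

INTERFACE

Orientations are given as a unit quaternion [w, x, y, z].
In Python, from station import arm gives the robot as it stands. Calls block until the motion is done:
- arm.move_ptp(position, orientation): joint-space move of the TCP to a pose.
- arm.move_straight(position, speed=0.15, orientation=None, contact_N=None): straight line of the TCP; orientation=None keeps the orientation; speed is the mean speed in m/s. With contact_N (N) it stops when the force on the tool has changed by that much, and returns True; else False.
- arm.goto_joints(angles): joint-space move.
- arm.command_gripper(opening, grip_force=None): finger opening in m; grip_force is the grip in N (None keeps the last); returns when the fingers have stopped.
- arm.pause(seconds).
- arm.inverse_kinematics(position, orientation): joint angles nearest the present ones, or None.
- arm.get_state(): the state.
- arm.capture(name): name is "scene" or "side" or "wrist"; returns the picture (480x640x3 uint8, red, green, blue); there is no depth.
- arm.get_calibration(name): a dict with "fov_y" (degrees; the focal length in pixels is half the picture's height over the tangent of half this angle, whatever the lens; pixels are square), "cx", "cy" (the principal point, pixels), "extrinsics" (4x4, takes a point from world to camera coordinates). Camera axes: x right, y up, looking along -z (the intrinsics and any distortion apply to the point x, -y, -z); pixel columns grow to the right and rows downward; lengths in m; the calibration is good to about 2 mm. A picture is of the moment at which its call begins: read the wrist's pose just before it. get_calibration takes no time and is no camera call; for the wrist camera it gives the pose at the moment of the call.
A pose or a line that the arm cannot do raises arm.IKError and nothing moves.
- arm.sign_off(): hands the job in; it is judged then, once.
Trained networks look in the newest picture that a camera, given by its name, has taken for a name from the list of things; names that differ only in an ending like _2 or _b are one class to them, and where a whole thing is asked for, a point or a joint stands for the part that bears it (a point fixed in the world has none). Each returns a list of dicts, best first, with "p" (0 to 1); they miss things now and then, are a little off and sometimes report something else, mostly with a low value. They report only what shows in the picture. A call takes as long as a camera call.
- arm.cut_out(camera, target): "pixels" (480x640 bool, what is visible of it) and "location" ([column, row] in pixels, amid what is visible of it).
The state is a dict: "t": time; "joints": joint angles; "qd": joint speeds; "joint_efforts": joint torques, N m; "tool_pos": TCP position; "tcp_rot": TCP orientation; "force": force on the tool from outside, world axes, zero at the start; "ft_torque": the same for the moment, N m; "width": finger opening in m; "grasp_force": force on a finger pad.
Only numpy, scipy, OpenCV 4.12 (cv2) and the standard library are available. Lean on these libraries where they do the work, as an engineer would, in place of code of your own. Each camera call takes 0.05 s, during which the arm holds its last target. There are 200 camera calls.

TASK

Use the red-ended bar to roll the copper-sleeved mandrel in its V-blocks until the bar stands upright, so that the milled flat faces straight up (within about 4 degrees) under the marking stylus, and let go. Then push the guard gate shut gently, without slamming it, until its sprung tongue rides over the strike and snaps in. Leave the hammer, the oil bottle and the spare sleeve where they are.

Things in the scene. Friction and masses are not known exactly. Their poses are not given: they have to be found in the camera images.
- station: Marking station, fixed: steel base plate 220 (x) x 380 (y) x 12 mm. Origin on the bench right below the mandrel's axis, midway between the V-blocks; x points away from the front, y left, z up. V-blocks at y -105 and +105 mm (each 22 mm in y, 60 mm in x, up to 86 mm high). Mandrel along y, its axis 70 mm above the bench.
- beam (a point): Middle of the lower front edge of the blue overhead beam, at station x -15 mm, 270 mm up. Beam 45 (x) x 370 (y) x 55 mm, on posts 30 mm square at x 8, y +-165 mm; an 8 mm stylus hangs at x 0, y -50 mm down to 240 mm. An upright tool does not fit beneath: come from the front (-x) with the tool leaning back 25 to 45 degrees.
- mandrel (a joint): Roll angle of the mandrel (rad): 0 = bar upright, flat straight up; positive = bar leaning to the front (-x of station). Starts at 0.4 to 0.9. Takes about 1 N at the bar's end and stays where left; keepers let it roll only. Slotted copper sleeve (44 mm diameter) on its right half (-y), dark hub (32 mm diameter, y 25 to 55 mm) on the left.
- bar_grip (a point): Point to grip on the bar's centre line, 62 mm from the mandrel's axis. The bar is a round 10 mm pin out of the hub at station y 40 mm, its end 77 mm from the axis, outer 28 mm red. Site z points out along the bar (the way the flat faces), y along the mandrel to the left. Gripped lightly across y, the bar pivots between the fingers.
- flat (a point): Centre of the milled flat (28 mm wide, 70 mm long in y) on the copper sleeve, 16 mm from the mandrel's axis. Its z axis is the way the flat faces.
- gate (a joint): Opening angle of the guard gate (rad): 0 = shut, positive = open to the front (-x). Starts at 0.4 to 0.75, stays where left. Shut, it runs 200 mm from its hinge to -y; panel 12 mm thick, 20 to 85 mm above the bench. Stop at -0.01. At the pad under 1 N swings it, up to 10 N over the strike: the tongue meets it at about 0.09 and snaps in at about 0.01.
- gate_hinge (a point): On the gate's vertical hinge axis (station x -85, y +110 mm), at the gate's mid height, 52 mm above the bench.
- gate_pad (a point): Middle of the front face of the black rubber push pad (40 mm wide, 45 mm high) on the gate's front, 145 mm from the hinge axis and 8 mm in front of the gate's mid plane, 52 mm above the bench. The point's -x axis points straight out of the front face.
- tongue (a joint): How far the brass latch tongue is pressed into the gate (m): 0 = fully out (9 mm proud of the gate's free edge), 0.006 when riding over the strike. Sprung outwards, 2 to 4 N. Snapped in = gate shut and this back at 0.
- hammer: Bystander: hammer lying on the bench to the right of the station, handle towards the robot. Leave alone.
- oiler: Bystander: amber oil bottle, 48 mm diameter, 130 mm high, standing left of the station. Origin at the middle of its foot. Leave alone.
- sleeve: Bystander: spare copper sleeve, 48 mm diameter, 50 mm high, standing left of the station. Origin at the middle of its foot. Leave alone.

How it is judged:
By the outcome, as a careful person would: the job done as asked, in the order asked, and still so for the second after the job is handed in, with the robot touching nothing.
It also fails if it takes over 67 s, if anything falls off the work surface, if the arm or the gripper's body presses on something with over 40 N, if the wrist force passes 120 N, or if a joint passes its speed limit or range.

## Working session

There is one attempt and no reset: what is moved stays moved. The work goes in short steps, each a Python script; the robot and the scene stay as the last script left them, time stands still between calls to the robot, and variables do not carry over. Pictures are saved under pics/ and viewed, at most 10 in all, crops included, and the job is handed in when it is done.

```bash
ls; mkdir -p pics; python3 - <<'E'
from station import arm
import cv2,numpy as np
np.set_printoptions(precision=4,suppress=True)
for c in("scene","side"):
    im=arm.capture(c); cv2.imwrite(f"pics/{c}0.png",im[:,:,::-1])
    k=arm.get_calibration(c); print(c,k)
    for t in("station","mandrel","bar_grip","flat","gate","gate_pad","hammer","oiler","sleeve"):
        r=arm.cut_out(c,t)
        print(t,[(round(d["p"],2),np.round(d["location"],1).tolist(),int(d["pixels"].sum())) for d in r[:2]])
print(arm.get_state())
E
```

```text
pics
scene {'fov_y': 51.43924910405536, 'cx': 321.45886250441106, 'cy': 247.77883963829564, 'extrinsics': array([[ 0.9212,  0.3891, -0.0007, -0.5451],
       [-0.3469,  0.822 ,  0.4517,  0.1383],
       [ 0.1764, -0.4159,  0.8922, -1.3811],
       [ 0.    ,  0.    ,  0.    ,  1.    ]])}
station [(0.8, [333.7, 298.3], 15945)]
mandrel [(0.7, [333.0, 313.1], 246)]
bar_grip [(0.58, [335.5, 313.3], 316)]
flat [(0.61, [332.9, 312.9], 232)]
gate [(0.75, [284.9, 268.7], 1206)]
gate_pad [(0.91, [282.3, 268.8], 1259)]
hammer [(0.88, [263.0, 391.0], 1610)]
oiler []
sleeve [(0.61, [325.0, 203.6], 367)]
side {'fov_y': 48.27556593159589, 'cx': 315.6196127161622, 'cy': 232.77674131606295, 'extrinsics': array([[-0.9517, -0.307 , -0.    ,  0.5835],
       [ 0.2134, -0.6616,  0.7189, -0.2594],
       [-0.2207,  0.6842,  0.6951, -0.9264],
       [ 0.    ,  0.    ,  0.    ,  1.    ]])}
station [(0.79, [307.9, 247.4], 22511)]
mandrel [(0.85, [307.0, 242.6], 1511), (0.41, [335.9, 376.9], 977)]
bar_grip [(0.97, [308.5, 237.7], 1496), (0.24, [364.4, 273.1], 2324)]
flat [(0.74, [308.5, 240.9], 1611)]
gate [(0.88, [370.2, 273.6], 2147), (0.29, [311.3, 244.9], 1553)]
gate_pad [(0.87, [367.6, 272.2], 2172)]
hammer [(0.57, [380.1, 192.4], 1236)]
oiler [(0.86, [276.6, 354.8], 1419)]
sleeve [(0.92, [334.3, 379.3], 962), (0.48, [366.4, 270.8], 2101)]
{'t': 1.0, 'joints': array([-1.3232,  0.5364, -0.0044,  1.5379,  0.0026,  1.0673, -0.0712]), 'qd': array([ 0.0008,  0.0011,  0.0012, -0.0004,  0.    , -0.0002, -0.0006]), 'joint_efforts': array([  0.0004, -57.0921,   0.9899, -25.1913,  -0.0562,   0.0109,
         0.    ]), 'tool_pos': array([0.2006, 0.6183, 0.2387]), 'tcp_rot': array([ 0.    ,  0.1562,  0.9877, -0.    ]), 'force': array([0.147 , 0.6719, 0.3715]), 'ft_torque': array([ 0.0013, -0.0223,  0.0525]), 'grasp_force': 0.0, 'width': 0.08819280895465807}
```

View pics/scene0.png

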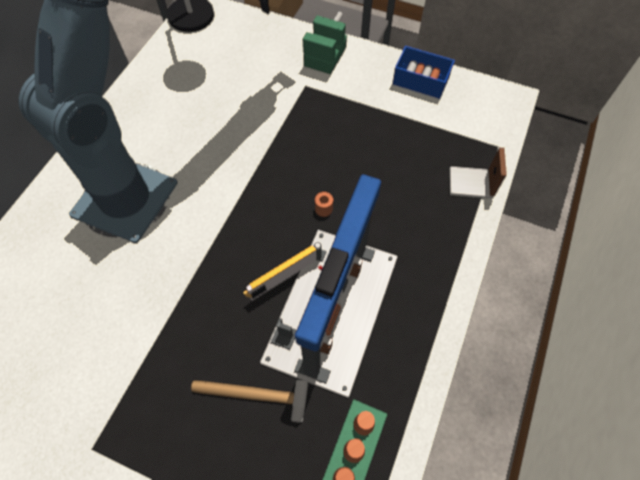

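View pics/side0.png

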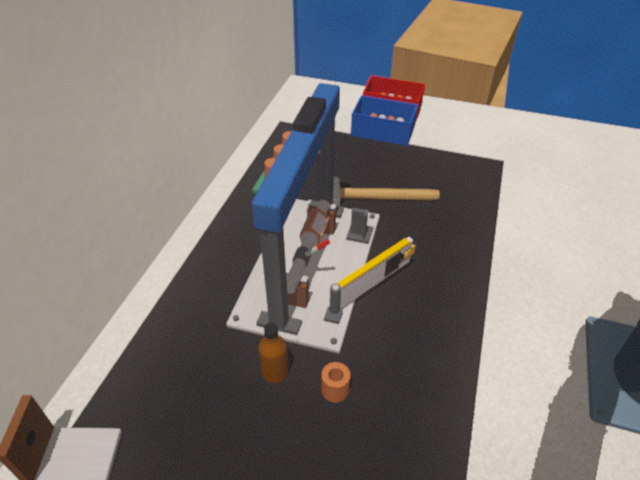

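The scene picture shows the plate with corners near (318,230), (397,257), (348,395) and (262,361). The gate is open, from about (318,248) to (247,292). The side picture shows the plate corners near (380,213), (340,346) and (231,324), the red bar end at (323,244), the hinge top at (335,288) and the gate tip at (410,243). The oiler is at (272,360) and the spare sleeve at (335,382).

```bash
cat > h.py <<'E'
from station import arm
import cv2,numpy as np
from scipy.spatial.transform import Rotation as R
from scipy.optimize import least_squares
np.set_printoptions(precision=4,suppress=True)
def K(c): 
    f=240/np.tan(np.radians(c["fov_y"]/2)); return f
def proj(c,P):
    P=np.atleast_2d(P); q=P@c["extrinsics"][:3,:3].T+c["extrinsics"][:3,3]; f=K(c)
    return np.c_[c["cx"]+f*q[:,0]/-q[:,2], c["cy"]-f*q[:,1]/-q[:,2]]
def unproj(c,uv,z):
    E=c["extrinsics"]; f=K(c); o=-E[:3,:3].T@E[:3,3]
    uv=np.atleast_2d(uv); d=np.c_[(uv[:,0]-c["cx"])/f,-(uv[:,1]-c["cy"])/f,-np.ones(len(uv))]@E[:3,:3]
    return o+d*((z-o[2])/d[:,2])[:,None]
def S2W(p,P):  # p=[x,y,yaw]
    P=np.atleast_2d(P); c,s=np.cos(p[2]),np.sin(p[2])
    return np.c_[p[0]+c*P[:,0]-s*P[:,1],p[1]+s*P[:,0]+c*P[:,1],P[:,2]]
def quat(M): return R.from_matrix(M).as_quat(scalar_first=True)
E
python3 - <<'E'
from h import *
cs,cd=arm.get_calibration("scene"),arm.get_calibration("side")
A=unproj(cs,[(318,230),(397,257),(348,395),(262,361)],.012)
B=unproj(cd,[(340,346),(231,324),(380,213)],.012)
print(A,B,np.linalg.norm(np.diff(np.r_[A,A[:1]],axis=0),axis=1),np.linalg.norm(B[0]-B[1]),np.linalg.norm(B[0]-B[2]))
pl=np.array([[-110,190,12],[110,190,12],[110,-190,12],[-110,-190,12]])/1e3
sp=unproj(cd,[(335,382)],.025);print("sleeve",sp,unproj(cs,[(324,204)],.05))
print("oil",unproj(cd,[(272,372)],.01), "hammer", unproj(cs,[(195,386),(300,400)],.02))
sA=[(318,230),(397,257),(348,395),(262,361)]; sB=[(340,346),(231,324),(380,213)]
# beam top corners scene: left-front, etc.
def f(p):
    W=S2W(p,pl); return np.r_[(proj(cs,W)-sA).ravel(),(proj(cd,W[[0,1,3]])-sB).ravel()]
r=least_squares(f,[.6,.0,0]);print(r.x,r.fun)
p=r.x
print("hinge",S2W(p,[-.085,.11,.052]), "hinge px side",proj(cd,S2W(p,[-.085,.11,.09])),"beam pt px",proj(cs,S2W(p,[[-.015,-.185,.325],[-.015,.185,.325]])),proj(cd,S2W(p,[[-.015,-.185,.325],[-.015,.185,.325]])))
h=proj(cd,S2W(p,[-.085,.11,.085])); 
for c,t in((cs,(247,290)),(cd,(410,241))):
    w=unproj(c,[t],.09)[0]; hh=S2W(p,[-.085,.11,.09])[0]; d=w-hh; a=np.arctan2(d[1],d[0])-p[2]
    print("gate dir",np.linalg.norm(d),(-np.pi/2-a+np.pi)%(2*np.pi)-np.pi)
for th in (.4,.5,.6,.7,.8,.9):
    print(th,proj(cd,S2W(p,[-.077*np.sin(th),.04,.07+.077*np.cos(th)])),proj(cs,S2W(p,[-.077*np.sin(th),.04,.07+.077*np.cos(th)])))
E
```

```text
[[ 0.5359  0.1086  0.012 ]
 [ 0.7548  0.1147  0.012 ]
 [ 0.7657 -0.2573  0.012 ]
 [ 0.5523 -0.2634  0.012 ]] [[ 0.534   0.1019  0.012 ]
 [ 0.7413  0.1178  0.012 ]
 [ 0.5459 -0.2713  0.012 ]] [0.219  0.3722 0.2135 0.3724] 0.20789044754046582 0.3733922015832649
sleeve [[0.5202 0.1817 0.025 ]] [[0.5283 0.1675 0.05  ]]
oil [[0.632  0.1881 0.01  ]] hammer [[ 0.439  -0.3753  0.02  ]
 [ 0.6709 -0.3108  0.02  ]]
[ 0.6491 -0.0765  0.046 ] [-1.9202 -0.5737 -1.1813 -1.7817  0.2251  1.9911 -3.1527  2.4031  0.8801
  3.3449 -4.5527 -0.9604 -0.8706 -0.2028]
hinge [[0.5592 0.0295 0.052 ]] hinge px side [[339.0103 285.322 ]] beam pt px [[289.7713 335.6003]
 [356.8718 171.7095]] [[343.0064  83.5109]
 [284.0935 207.1821]]
gate dir 0.19615246495525837 0.5556741907416805
gate dir 0.1820970130717627 0.6330740500685845
0.4 [[319.7038 233.4634]] [[325.3135 266.8725]]
0.5 [[323.3112 235.4465]] [[322.4461 266.5287]]
0.6 [[326.7132 237.6484]] [[319.7516 266.3616]]
0.7 [[329.8714 240.0427]] [[317.2583 266.3712]]
0.8 [[332.7511 242.6006]] [[314.9915 266.5549]]
0.9 [[335.3214 245.2916]] [[312.9728 266.9081]]
```

```bash
cat >> h.py <<'E'
def tool(p,a,flip=False):
    s,c=np.sin(a),np.cos(a)
    M=np.array([[-c,0,s],[0,1,0],[-s,0,-c]])
    if flip: M=M@np.diag([-1,-1,1])
    return quat(R.from_euler("z",p[2]).as_matrix()@M)
E
python3 - <<'E'
from h import *
p=[.649,-.0765,.046]
for fl in(False,True):
  for a in(30,40):
    for P in([-.20,0.02,.30],[0,.04,.132]):
        print(fl,a,P,arm.inverse_kinematics(S2W(p,P)[0],tool(p,np.radians(a),fl)))
arm.move_ptp(S2W(p,[-.20,0.0,.30])[0],tool(p,np.radians(35)))
c=arm.get_calibration("wrist"); im=arm.capture("wrist"); cv2.imwrite("pics/w1.png",im[:,:,::-1])
s=arm.get_state(); print(s["t"],s["tool_pos"],s["tcp_rot"],c)
np.save("w1.npy",c["extrinsics"])
E
```

```text
False 30 [-0.2, 0.02, 0.3] [-0.8209 -0.3023  0.7868  2.375   0.4153  0.4849  1.2966]
False 30 [0, 0.04, 0.132] [ 0.4439  0.5659 -0.5553  2.0444  1.3302  0.251   0.4006]
False 40 [-0.2, 0.02, 0.3] None
False 40 [0, 0.04, 0.132] [ 0.7155  0.7043 -0.8849  2.1526  2.1535  0.4688 -0.2721]
True 30 [-0.2, 0.02, 0.3] [-0.3429 -0.182   0.3963  2.3603  0.0335  0.4286 -1.4854]
True 30 [0, 0.04, 0.132] [ 0.3857  0.5488 -0.4808  2.0477  1.283   0.2129 -2.7128]
True 40 [-0.2, 0.02, 0.3] None
True 40 [0, 0.04, 0.132] [ 0.444   0.575  -0.5318  2.1662  2.4685  0.3128  2.4254]
3.6833 [ 0.4495 -0.0852  0.3001] [ 0.3006 -0.0224  0.9535  0.0071] {'fov_y': 62.41790319878303, 'cx': 326.14877532252035, 'cy': 238.57923454131543, 'extrinsics': array([[-0.0465,  0.9989,  0.0002,  0.1054],
       [-0.6158, -0.0285, -0.7874,  0.4825],
       [-0.7865, -0.0367,  0.6165,  0.0048],
       [ 0.    ,  0.    ,  0.    ,  1.    ]])}
```

View pics/w1.png

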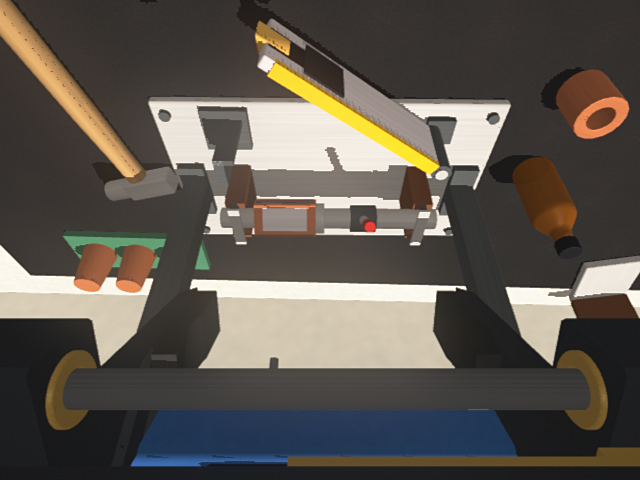

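The wrist view is upside down, with image up towards the robot. The plate's front corners are at (150,98) and (510,100), the red bar end at (370,227), the hub at (363,217) and the gate hinge top at (443,174). The gate's free end is near (268,60), the copper sleeve near (285,219), and the black pad near (320,65).

```bash
python3 - <<'E'
from h import *
c=arm.get_calibration("wrist")
E=c["extrinsics"]; print("cam",-E[:3,:3].T@E[:3,3])
A=unproj(c,[(150,98),(510,100)],.012); print(A,np.linalg.norm(A[1]-A[0]))
d=A[1]-A[0]; yaw=np.arctan2(-d[0],d[1]); m=A.mean(0)
p=np.array([m[0]+.11*np.cos(yaw),m[1]+.11*np.sin(yaw),yaw]); print("p",p)
P=lambda *x:proj(c,S2W(p,list(x)))[0]
print("hub",P(0,.04,.07),"vb tops",P(0,.105,.07),P(0,-.105,.07),"hinge top",P(-.085,.11,.085),P(-.085,.11,.09),"beam",P(-.015,.185,.27),P(-.015,-.185,.27),"post",P(-.007,.15,.012),P(-.007,-.15,.012),"sleeve flat")
for th in np.arange(.4,.95,.1): print(th,"bar end",P(-.077*np.sin(th),.04,.07+.077*np.cos(th)))
for g in np.arange(.4,.8,.05): print(g,"gate tip top",P(-.085-.2*np.sin(g),.11-.2*np.cos(g),.085))
for n in("gate_pad","bar_grip","mandrel","flat","gate"):
    for r in arm.cut_out("wrist",n)[:1]: print(n,r["p"],r["location"],r["pixels"].sum(),[ (np.where(r["pixels"])[i].min(),np.where(r["pixels"])[i].max()) for i in(1,0)])
im=cv2.imread("pics/w1.png").astype(int)
b,g,r=im[...,0],im[...,1],im[...,2]
ys,xs=np.where((r>180)&(g<70)&(b<70)); print("red",xs.mean(),ys.mean(),len(xs),ys.min(),ys.max())
g=cv2.imread("pics/w1.png")[150:280,200:460]; cv2.imwrite("pics/w1c.png",cv2.resize(g,None,fx=3,fy=3))
E
```

```text
cam [ 0.3058 -0.0913  0.3769]
[[ 0.5455 -0.2614  0.012 ]
 [ 0.5306  0.1093  0.012 ]] 0.37096558901847565
p [ 0.6479 -0.0716  0.0403]
hub [363.8533 212.5405] vb tops [419.8556 212.7704] [238.635  212.0264] hinge top [444.1879 165.7228] [445.1454 169.2326] beam [556.4226 383.1832] [103.9473 382.3114] post [450.4337 174.1081] [207.5509 172.9903] sleeve flat
0.4 bar end [370.5338 245.8239]
0.5 bar end [370.9654 238.8427]
0.6 bar end [371.3193 231.4386]
0.7 bar end [371.5882 223.7192]
0.7999999999999999 bar end [371.7666 215.8022]
0.8999999999999999 bar end [371.8507 207.8122]
0.4 gate tip top [240.4598  91.5175]
0.45 gate tip top [243.7819  81.103 ]
0.5 gate tip top [247.8824  70.4734]
0.55 gate tip top [252.7975  59.6605]
0.6 gate tip top [258.5609  48.7017]
0.6499999999999999 gate tip top [265.2028  37.6398]
0.7 gate tip top [272.7492  26.524 ]
0.75 gate tip top [281.2205  15.4093]
gate_pad 0.81 [350.1, 98.4] 10093 [(np.int64(256), np.int64(452)), (np.int64(19), np.int64(179))]
bar_grip 0.87 [309.6, 217.7] 5152 [(np.int64(220), np.int64(436)), (np.int64(199), np.int64(237))]
mandrel 0.67 [311.3, 218.9] 5429 [(np.int64(219), np.int64(436)), (np.int64(198), np.int64(237))]
flat 0.59 [309.5, 219.8] 5170 [(np.int64(220), np.int64(436)), (np.int64(199), np.int64(236))]
gate 0.58 [345.9, 98.1] 10123 [(np.int64(256), np.int64(451)), (np.int64(19), np.int64(179))]
red 369.5925925925926 226.30864197530863 81 222 231
```

View pics/w1c.png

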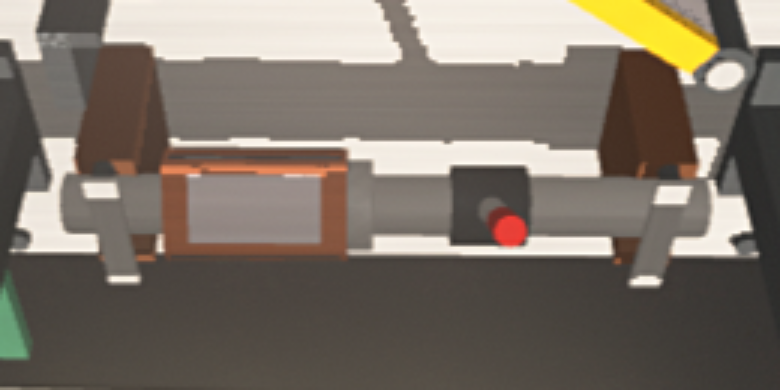

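The crop shows the hub centred near (363.5,218.7), the red bar end disc at (370,226.5), and the mandrel ends at (221,218) and (437,218). The hinge cap is at (442,175). The hub and the hinge both sit about 6 rows off the plate-based prediction, so I'll anchor on the mandrel.

```bash
python3 - <<'E'
from h import *
c=arm.get_calibration("wrist")
yaw=.041
w=unproj(c,[(363.5,218.7)],.07)[0]
p=np.array([w[0]+.04*np.sin(yaw),w[1]-.04*np.cos(yaw),yaw]); 
P=lambda *x:proj(c,S2W(p,list(x)))[0]
print("p",p,"hinge",P(-.085,.11,.085),P(-.085,.11,.09))
e=lambda th:P(-.077*np.sin(th),.04,.07+.077*np.cos(th))-[370,226.5]
th=least_squares(lambda t:e(t[0])[1:],[.6]).x[0]; print("th",th,e(th))
# pre-grasp: above/back of the grip point along tool axis
a=np.radians(33); G=np.array([-.062*np.sin(th),.04,.07+.062*np.cos(th)])
tz=np.array([np.sin(a),0,-np.cos(a)]); gd=arm.grip_depth; print("gd",gd)
for back in(.0,.07): 
    T=G-tz*gd-tz*back; print(back,T,arm.inverse_kinematics(S2W(p,T)[0],tool(p,a)))
T=G-tz*(gd+.07)
arm.command_gripper(.05,5)
arm.move_ptp(S2W(p,T)[0],tool(p,a))
c=arm.get_calibration("wrist"); im=arm.capture("wrist"); cv2.imwrite("pics/w2.png",im[:,:,::-1])
print(arm.get_state()["t"],arm.get_state()["tool_pos"],S2W(p,T))
print("pred hub",proj(c,S2W(p,[0,.04,.07])),"end",proj(c,S2W(p,[-.077*np.sin(th),.04,.07+.077*np.cos(th)])))
E
```

```text
p [ 0.6584 -0.0711  0.041 ] hinge [441.966  173.9999] [442.8855 177.5   ]
th 0.7560634025294682 [ 1.0424 -0.    ]
gd -0.0187
0.0 [-0.0324  0.04    0.0994] [ 0.8194  0.856  -1.072   2.1276  1.8667  0.6295  0.0775]
0.07 [-0.0705  0.04    0.1581] [ 0.8613  0.6247 -1.0691  2.1991  1.6689  0.4857  0.1475]
6.5083 [ 0.5861 -0.0341  0.1581] [[ 0.5864 -0.034   0.1581]]
pred hub [[325.5348 248.035 ]] end [[325.1925 269.6744]]
```

View pics/w2.png

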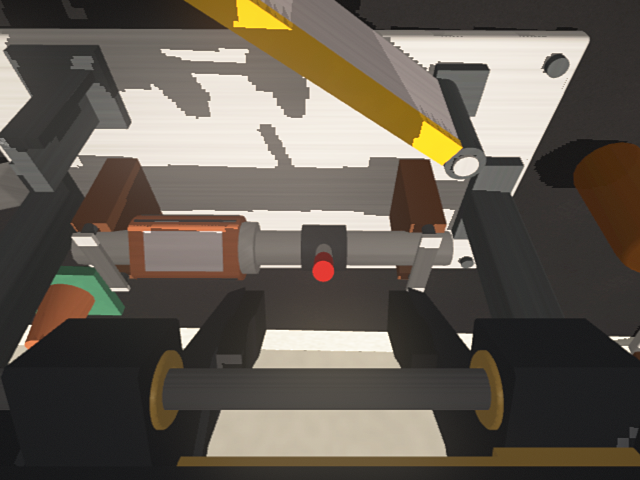

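The picture shows the hub at (324,248) and the red end at (323,271), within 2 px of the prediction. Next I grip and roll.

```bash
python3 - <<'E'
from h import *
p=np.array([.6584,-.0720,.041]); th=.745; a=np.radians(33); gd=arm.grip_depth
tz=np.array([np.sin(a),0,-np.cos(a)]); q=tool(p,a)
T=lambda t:S2W(p,np.array([-.062*np.sin(t),.04,.07+.062*np.cos(t)])-tz*gd)[0]
print(arm.inverse_kinematics(T(0),q))
print(arm.move_straight(T(th),.06,contact_N=8))
arm.command_gripper(0.0,5)
s=arm.get_state(); print(s["t"],s["width"],s["grasp_force"],s["force"])
for t in np.linspace(th,0,6)[1:]:
    arm.move_straight(T(t),.05); s=arm.get_state(); print(t,s["force"],s["width"],s["tool_pos"]-T(t))
arm.pause(.2)
c=arm.get_calibration("wrist"); im=arm.capture("wrist"); cv2.imwrite("pics/w3.png",im[:,:,::-1]); print(s["t"],s["joints"])
P=lambda *x:proj(c,S2W(p,list(x)))[0]
print("hub",P(0,.04,.07),"end",P(0,.04,.147),"flat corners",*[P(x,y,.086) for x in(-.014,.014) for y in(-.085,-.015)],P(0,-.105,.07),P(0,.105,.07))
E
```

```text
[ 0.7313  0.7998 -0.9786  2.0242  1.7215  0.545   0.1854]
False
8.5167 0.009440997690528974 5.00043865526095 [-2.0162 -2.9758  1.4679]
0.596 [ 1.106  -4.6685 -0.1932] 0.009601330918706049 [ 0.0005 -0.0009  0.0002]
0.447 [ 1.6469 -3.8151 -2.7836] 0.009296395762724749 [ 0.0003 -0.0009 -0.0001]
0.29800000000000004 [ 2.2441 -5.1468 -3.3202] 0.009564137699829217 [ 0.     -0.001  -0.0003]
0.14900000000000002 [ 0.8804 -4.1771 -3.0813] 0.009581446782561032 [-0.0001 -0.001  -0.0005]
0.0 [ 0.9261 -5.5177 -4.2561] 0.00930635515434693 [-0.0003 -0.001  -0.0007]
10.1833 [ 0.7284  0.7972 -0.9723  2.0247  1.7218  0.5416  0.1828]
hub [326.9763 210.56  ] end [327.0692 375.4162] flat corners [ 21.1305 214.9382] [192.3022 214.8582] [ 56.86   256.6889] [208.0488 256.6483] [ 13.0078 210.713 ] [468.0252 210.4912]
```

View pics/w3.png

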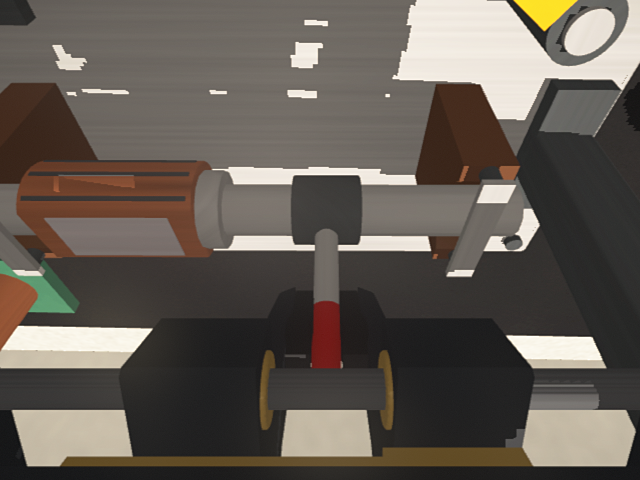

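The bar looks upright. The hub is at (326,210), the bar runs down to (326,368), and the flat's rows 218–256 match the prediction of 215–257. I'll release, back off and measure the bar end.

```bash
python3 - <<'E'
from h import *
p=np.array([.6584,-.0720,.041]); a=np.radians(33)
tz=np.array([np.sin(a),0,-np.cos(a)])
arm.command_gripper(.05); s=arm.get_state()
w=s["tool_pos"]-R.from_euler("z",p[2]).apply(tz)*.09
arm.move_straight(w,.12); 
c=arm.get_calibration("wrist"); im=arm.capture("wrist"); cv2.imwrite("pics/w4.png",im[:,:,::-1])
hsv=cv2.cvtColor(im,cv2.COLOR_RGB2HSV); m=((hsv[...,0]<6)|(hsv[...,0]>174))&(hsv[...,1]>190)&(hsv[...,2]>80)
ys,xs=np.where(m); print("red",len(xs),xs.min(),xs.max(),ys.min(),ys.max())
P=lambda *x:proj(c,S2W(p,list(x)))[0]
print("hub",P(0,.04,.07))
for th in(-.1,-.05,0,.05,.1): print(th,"end",P(-.077*np.sin(th),.04,.07+.077*np.cos(th)),"red start",P(-.049*np.sin(th),.04,.07+.049*np.cos(th)),"end front/back rim",P(-.077*np.sin(th)-.005,.04,.07+.077*np.cos(th))[1],P(-.077*np.sin(th)+.005,.04,.07+.077*np.cos(th))[1],"flat",P(-.016*np.sin(th),-.05,.07+.016*np.cos(th)))
print(arm.get_state()["t"])
# side camera tip
im=arm.capture("side"); cv2.imwrite("pics/s4.png",im[:,:,::-1])
x=cv2.resize(im[180:320,250:430,::-1],None,fx=3,fy=3,interpolation=cv2.INTER_CUBIC)
y=cv2.imread("pics/w4.png")
y=cv2.resize(y[150:400,120:480],None,fx=1,fy=1)
o=np.zeros((max(420,250),540+360,3),np.uint8)
o[:420,:540]=x;o[:250,540:]=y
cv2.imwrite("pics/c4.png",cv2.resize(o,(800,373)))
E
```

```text
Traceback (most recent call last):
ValueError: zero-size array to reduction operation minimum which has no identity
```

```bash
python3 - <<'E'
from h import *
p=np.array([.6584,-.0720,.041])
c=arm.get_calibration("wrist")
P=lambda *x:proj(c,S2W(p,list(x)))[0]
print("hub",P(0,.04,.07))
for th in(-.1,-.05,0,.05,.1): print(th,"end",P(-.077*np.sin(th),.04,.07+.077*np.cos(th)),"red start",P(-.049*np.sin(th),.04,.07+.049*np.cos(th)),"flat edges",P(-.016*np.sin(th)-.014*np.cos(th),-.05,.07+.016*np.cos(th)-.014*np.sin(th)),P(-.016*np.sin(th)+.014*np.cos(th),-.05,.07+.016*np.cos(th)+.014*np.sin(th)))
print(arm.get_state()["t"],arm.get_state()["width"])
im=arm.capture("side"); cv2.imwrite("pics/s4.png",im[:,:,::-1])
E
```

```text
hub [325.1558 180.1842]
-0.1 end [325.0162 280.7682] red start [325.0728 239.9925] flat edges [181.3007 183.8992] [193.6699 211.6573]
-0.05 end [324.9968 277.3428] red start [325.0618 237.6281] flat edges [181.1597 182.1904] [193.1505 211.6982]
0 end [324.9773 273.5237] red start [325.0509 235.0622] flat edges [181.0489 180.4735] [192.6252 211.661 ]
0.05 end [324.9579 269.3106] red start [325.0401 232.2987] flat edges [180.9688 178.7538] [192.0952 211.5448]
0.1 end [324.9386 264.7058] red start [325.0295 229.343 ] flat edges [180.9197 177.0367] [191.5617 211.349 ]
12.1167 0.049873266004208945
```

View pics/w4.png

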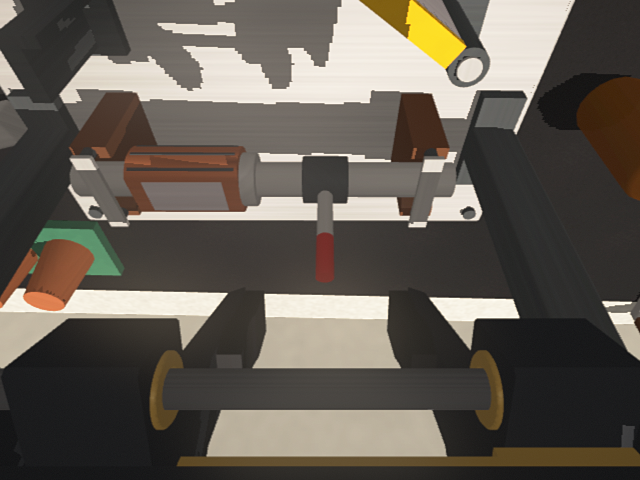

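The red section spans rows 232–282 at column 325, the hub spans rows 156–202, and the flat faces up. I'll fit the tilt numerically.

```bash
python3 - <<'E'
from h import *
im=cv2.imread("pics/w4.png").astype(int)
r=im[...,2]-im[...,1]
print("col325 rows 226-290 r-g, R:",[(y,r[y,325],im[y,325,2]) for y in list(range(228,238))+list(range(262,288))])
g=im.sum(2)//3
print("hub col 312",[(y,g[y,310],g[y,340]) for y in list(range(150,162))+list(range(196,210))])
print("mandrel col 285",[(y,g[y,285],g[y,375]) for y in list(range(156,168))+list(range(192,202))])
print("flat col 190",[(y,g[y,190]) for y in range(174,216)])
E
```

```text
col325 rows 226-290 r-g, R: [(228, np.int64(6), np.int64(113)), (229, np.int64(7), np.int64(113)), (230, np.int64(5), np.int64(113)), (231, np.int64(5), np.int64(113)), (232, np.int64(36), np.int64(114)), (233, np.int64(68), np.int64(116)), (234, np.int64(71), np.int64(116)), (235, np.int64(70), np.int64(117)), (236, np.int64(69), np.int64(116)), (237, np.int64(70), np.int64(116)), (262, np.int64(67), np.int64(117)), (263, np.int64(68), np.int64(118)), (264, np.int64(68), np.int64(119)), (265, np.int64(69), np.int64(118)), (266, np.int64(67), np.int64(119)), (267, np.int64(67), np.int64(119)), (268, np.int64(68), np.int64(119)), (269, np.int64(67), np.int64(119)), (270, np.int64(67), np.int64(119)), (271, np.int64(66), np.int64(120)), (272, np.int64(65), np.int64(119)), (273, np.int64(63), np.int64(117)), (274, np.int64(63), np.int64(117)), (275, np.int64(62), np.int64(117)), (276, np.int64(62), np.int64(118)), (277, np.int64(62), np.int64(118)), (278, np.int64(62), np.int64(118)), (279, np.int64(62), np.int64(118)), (280, np.int64(63), np.int64(119)), (281, np.int64(63), np.int64(12
[... 2211 characters left out ...]
184, np.int64(112)), (185, np.int64(112)), (186, np.int64(112)), (187, np.int64(113)), (188, np.int64(113)), (189, np.int64(113)), (190, np.int64(112)), (191, np.int64(113)), (192, np.int64(114)), (193, np.int64(114)), (194, np.int64(114)), (195, np.int64(113)), (196, np.int64(111)), (197, np.int64(111)), (198, np.int64(110)), (199, np.int64(111)), (200, np.int64(110)), (201, np.int64(110)), (202, np.int64(110)), (203, np.int64(110)), (204, np.int64(109)), (205, np.int64(108)), (206, np.int64(110)), (207, np.int64(112)), (208, np.int64(114)), (209, np.int64(111)), (210, np.int64(85)), (211, np.int64(92)), (212, np.int64(229)), (213, np.int64(229)), (214, np.int64(226)), (215, np.int64(221))]
```

```bash
cat > fit.py <<'E'
from h import *
def fit(c,obs,p0=np.array([.6584,-.0720,.041])):
    """obs rows: hub_top,hub_bot,red_front,end_front,end_rear,flat_front,flat_rear(col)"""
    f=K(c)
    def model(v):
        dx,th,k=v; p=p0+[dx,0,0]
        ph=np.linspace(0,2*np.pi,721); rows=[]
        def pr(Q):
            u=proj(c,S2W(p,Q)); d=(u-[c["cx"],c["cy"]])/f
            return u[:,1]*0+c["cy"]+f*d[:,1]*(1+k*(d**2).sum(1))
        B=lambda r,o,y=.04:[-r*np.sin(th)-o*np.cos(th),y,.07+r*np.cos(th)-o*np.sin(th)]
        h=pr(np.c_[.016*np.cos(ph),0*ph+.034,.07+.016*np.sin(ph)])
        b=pr(np.array([B(.049,.005),B(.077,.005),B(.077,-.005),B(.016,.014,-.05),B(.016,-.014,-.05)]))
        return np.r_[h.min(),h.max(),b]
    w=np.array([1,1,1,1,1,1,.5])
    r=least_squares(lambda v:np.r_[(model(v)-obs)*w,v[2]/.1],[0,0,-.05],x_scale=[.01,.1,.1])
    return r.x,r.fun
E
python3 - <<'E'
from fit import *
c=arm.get_calibration("wrist")
print(fit(c,np.array([156.3,202.8,232.0,272.5,282.3,181.8,210])))
E
```

```text
(array([-0.0006, -0.0563, -0.0105]), array([-0.817 ,  0.5515,  0.3152,  0.0627, -0.4158,  0.0717,  0.6105,
       -0.1049]))
```

Two independent cues, the bar end and the flat's front edge, give −3.2°. I'll correct by +0.056 rad.

```bash
python3 - <<'E'
from fit import *
p=np.array([.6584,-.0728,.041]); a=np.radians(33); gd=arm.grip_depth
tz=np.array([np.sin(a),0,-np.cos(a)]); q=tool(p,a)
T=lambda t,b=0:S2W(p,np.array([-.062*np.sin(t),.04,.07+.062*np.cos(t)])-tz*(gd+b))[0]
arm.command_gripper(.03)
arm.move_straight(T(0),.12,orientation=q,contact_N=8)
arm.command_gripper(0,5); s0=arm.get_state()["tool_pos"]
arm.move_straight(T(.058),.03); print(arm.get_state()["tool_pos"]-s0)
arm.command_gripper(.03)
arm.move_straight(T(.058,.09),.12)
c=arm.get_calibration("wrist"); im=arm.capture("wrist").astype(int); cv2.imwrite("pics/w5.png",im[:,:,::-1])
print(arm.get_state()["t"])
print("hub pred",proj(c,S2W(p,[[0,.04,.07],[0,.04,.147],[-.014,-.05,.086],[.014,-.05,.086]])))
r=im[...,0]-im[...,1]; g=im.sum(2)//3; x=int(proj(c,S2W(p,[0,.04,.147]))[0,0])
f=lambda a:' '.join(map(str,a))
print("red",x,f(r[220:292,x]));print("R 255..",f(im[255:290,x,0])); print("hub145",f(g[145:215,x-13])); print("flat170",f(g[170:216,188]))
E
```

```text
[-0.0035 -0.0001 -0.0001]
15.6833
hub pred [[325.4834 184.0234]
 [325.3365 277.0698]
 [183.0196 184.6228]
 [194.3274 215.1493]]
red 325 6 6 7 6 5 6 6 6 6 5 5 4 3 54 73 73 72 72 71 73 71 71 71 72 73 72 70 72 73 72 73 71 71 72 72 72 73 72 71 72 71 72 72 71 71 72 72 70 73 71 71 69 67 67 68 68 68 66 67 67 68 68 31 7 6 5 6 7 7 5 7 6
R 255.. 114 115 114 113 115 115 115 114 115 114 114 116 115 115 115 114 114 112 113 113 113 114 114 114 114 114 115 88 70 69 69 70 72 71 71
hub145 108 109 108 109 108 107 108 107 107 108 106 109 170 182 241 164 73 55 59 60 60 60 62 62 61 60 61 61 60 61 62 63 63 62 63 63 63 63 63 63 63 62 62 61 61 61 61 60 60 61 59 59 59 59 59 59 59 59 58 55 48 67 186 227 219 215 220 221 221 221
flat170 66 58 59 63 79 80 79 80 79 77 75 74 74 73 83 113 114 112 114 115 114 113 114 113 114 115 117 115 115 112 112 111 113 113 111 111 110 110 109 110 112 114 115 110 79 116[ WARN:0@2.450] global loadsave.cpp:1063 imwrite_ Unsupported depth image for selected encoder is fallbacked to CV_8U.
```

```bash
python3 - <<'E'
from fit import *
c=arm.get_calibration("wrist")
print(fit(c,np.array([160.6,206.8,232.7,271.7,281.9,184.4,213.7]),np.array([.6584,-.0728,.041])))
# gate: yellow strip & hinge from w1 (saved extrinsics)
c["extrinsics"]=np.load("w1.npy"); p=np.array([.6579,-.0726,.041])
im=cv2.imread("pics/w1.png"); h=cv2.cvtColor(im,cv2.COLOR_BGR2HSV)
m=(cv2.inRange(h,(22,180,150),(34,255,255))>0); m[:, :200]=0; m[185:]=0
ys,xs=np.where(m); 
for z in(.085,.09):
    w=unproj(c,np.c_[xs,ys],z)[:,:2]; u,s,v=np.linalg.svd(w-w.mean(0),full_matrices=False); d=v[0]*np.sign(-v[0][1])
    print("gate angle",z,-np.pi/2-np.arctan2(d[1],d[0])+p[2], np.ptp((w-w.mean(0))@d),w.mean(0),"off hinge",(w.mean(0)-S2W(p,[-.085,.11,0])[0,:2])@v[1])
E
```

```text
(array([-0.0005,  0.0015, -0.0141]), array([-0.6899,  0.404 ,  0.3332, -0.139 , -0.1025, -0.0328,  0.6304,
       -0.1415]))
gate angle 0.085 0.6031925672884669 0.18073940421634088 [ 0.5104 -0.0586] off hinge 0.0001855635574360484
gate angle 0.09 0.6031925672884665 0.17764375288670992 [ 0.5069 -0.0592] off hinge -0.002481713070980142
```

The roll is now within 0.1° and the bar is released. The gate is at 0.60 rad, so I'll check the push path's IK before moving.

```bash
cat > gate.py <<'E'
from h import *
p=np.array([.6579,-.0726,.041]); A=np.radians(30)
def pose(g,gap,a=A,up=0):
    n=np.array([np.cos(g),-np.sin(g),0])   # push direction
    pad=np.array([-.085,.11,.052])+.145*np.array([-np.sin(g),-np.cos(g),0])-.008*n
    tcp=pad-n*(gap+.009*np.cos(a))+[0,0,-.009*np.sin(a)+up]
    return S2W(p,tcp)[0],tool([0,0,p[2]-g],a)
E
python3 - <<'E'
from gate import *
s=arm.get_state(); print(s["tool_pos"],s["joints"])
for a in(20,25,30):
    print(a)
    for g,gap,up in((.6,.04,.13),(.6,.04,0),(.6,0,0),(.3,0,0),(0,0,0),(0,.05,0)): print(g,arm.inverse_kinematics(*pose(g,gap,np.radians(a),up)))
E
```

```text
[ 0.6143 -0.0346  0.1912] [ 0.8579  0.5869 -1.0777  2.1151  1.4401  0.4779  0.3655]
20
0.6 [ 0.9029  0.374  -1.1658  2.2986  1.0318  0.6889 -0.006 ]
0.6 [ 0.6276  0.6871 -0.8882  2.3678  1.6389  0.7127 -0.5751]
0.6 [ 0.6434  0.6962 -0.842   2.2895  1.5947  0.6759 -0.4525]
0.3 [ 0.7733  0.7342 -0.8574  2.2174  1.598   0.5625 -0.0126]
0 [ 0.8755  0.8142 -0.9136  2.1023  1.4467  0.5145  0.5445]
0 [ 0.9237  0.7621 -0.9093  2.2164  1.5482  0.4674  0.4345]
25
0.6 [ 0.8105  0.3246 -1.0935  2.3573  1.1794  0.6413 -0.1917]
0.6 None
0.6 [ 0.6238  0.7222 -0.8586  2.3418  1.7804  0.7618 -0.6516]
0.3 [ 0.7129  0.7069 -0.7799  2.2816  1.8833  0.5352 -0.3135]
0 [ 0.8616  0.7892 -0.8571  2.1644  1.7363  0.4271  0.2642]
0 [ 0.9319  0.7597 -0.8829  2.2753  1.8817  0.4264  0.1287]
30
0.6 None
0.6 None
0.6 [ 0.6121  0.7726 -0.8891  2.3887  1.9269  0.8933 -0.8036]
0.3 [ 0.7365  0.7475 -0.8135  2.3374  2.1221  0.6369 -0.5245]
0 [ 0.8805  0.8032 -0.8482  2.2203  2.0934  0.4303 -0.0571]
0 [ 0.9748  0.7981 -0.9021  2.3281  2.2032  0.4729 -0.1372]
```

```bash
sed -i 's/radians(30)/radians(18)/' gate.py; python3 - <<'E'
from gate import *
arm.command_gripper(0.0,5)
s=arm.get_state()
tz=R.from_euler("z",p[2]).apply([np.sin(np.radians(33)),0,-np.cos(np.radians(33))])
try: arm.move_straight(s["tool_pos"]-tz*.04,.15)
except arm.IKError: print("no retreat")
P,q=pose(.6,.04,up=.13); arm.move_ptp(P,q); print(arm.get_state()["t"],arm.get_state()["tool_pos"]-P)
P,q=pose(.6,.035); arm.move_straight(P,.12); f0=arm.get_state()["force"]; print(arm.get_state()["t"],f0)
c=arm.get_calibration("side"); im=arm.capture("side"); 
cv2.imwrite("pics/s6.png",cv2.resize(im[150:350,220:487,::-1],(800,600),interpolation=cv2.INTER_CUBIC))
print(proj(c,np.array([P,S2W(p,[-.085,.11,.052])[0]])))
E
```

```text
17.3333 [0.0014 0.0002 0.0002]
18.5667 [ 0.3027  0.6429 -0.4994]
[[406.9469 278.1719]
 [332.9204 299.1903]]
```

View pics/s6.png

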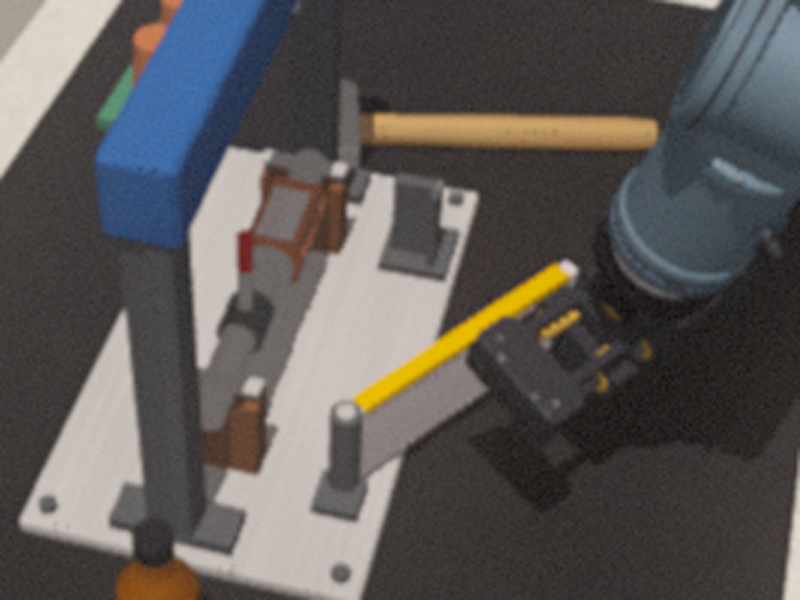

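The crop shows the bar upright at (247,270) and the gripper in front of the gate's face with the pad behind it. The strike post is at (418,215), about gate height. I'll push slowly and watch the force.

```bash
python3 - <<'E'
from gate import *
f0=arm.get_state()["force"]
def go(g,v,cN=None):
    P,q=pose(g,0); h=arm.move_straight(P,v,orientation=q,contact_N=cN); s=arm.get_state()
    n=R.from_euler("z",p[2]-g).apply([1,0,0]); F=-(s["force"]-f0)@n
    print(round(g,3),h,"t%.2f push %.1f lag %.4f"%(s["t"],F,(P-s["tool_pos"])@n)); return F
go(.6,.05,12)
for g in(.5,.4,.3,.2,.13): go(g,.06,20)
prev=0
for g in np.arange(.115,-.0151,-.013):
    F=go(g,.018,25)
    if F>18: break
E
```

```text
0.6 False t19.47 push -0.6 lag 0.0003
0.5 False t19.86 push -0.1 lag 0.0003
0.4 False t20.25 push -0.8 lag 0.0005
0.3 False t20.64 push -1.8 lag 0.0005
0.2 False t21.03 push 0.1 lag 0.0006
0.13 False t21.35 push -0.6 lag 0.0004
0.115 False t21.62 push -0.1 lag 0.0004
0.102 False t21.88 push 1.3 lag 0.0004
0.089 False t22.14 push 4.4 lag 0.0009
0.076 False t22.40 push 4.8 lag 0.0010
0.063 False t22.66 push 6.4 lag 0.0012
0.05 False t22.92 push 3.8 lag 0.0004
0.037 False t23.18 push 1.5 lag 0.0001
0.024 False t23.43 push -0.6 lag -0.0011
0.011 False t23.69 push 2.5 lag 0.0001
-0.002 False t23.95 push 8.2 lag 0.0016
-0.015 False t24.21 push 13.0 lag 0.0033
```

The force rose to 6 N over the strike, dropped to zero, then climbed against the stop, which fits a snap-in. I'll back off and check.

```bash
python3 - <<'E'
from gate import *
P,q=pose(0,.03); arm.move_straight(P,.04,orientation=q)
P,q=pose(0,.06,up=.02); arm.move_straight(P,.15,orientation=q)
P,q=pose(0,.09,up=.22); arm.move_ptp(P,q); arm.pause(.2)
im=arm.capture("wrist"); cv2.imwrite("pics/w7.png",im[:,:,::-1]); c=arm.get_calibration("wrist")
print(arm.get_state()["t"])
for g in(0,.03,.06): print(g,proj(c,S2W(p,[-.085-.2*np.sin(g),.11-.2*np.cos(g),.088])))
print(proj(c,S2W(p,[[-.085,.11,.088],[0,.04,.147],[0,.04,.07]])))
im=arm.capture("side")
cv2.imwrite("pics/s7.png",cv2.resize(im[150:350,220:487,::-1],(800,600),interpolation=cv2.INTER_CUBIC))
E
```

```text
26.7833
0 [[266.1157 251.7132]]
0.03 [[265.6507 246.5207]]
0.06 [[265.3736 241.2348]]
[[480.0733 251.5305]
 [405.2562 362.2108]
 [393.6417 303.9689]]
```

View pics/w7.png

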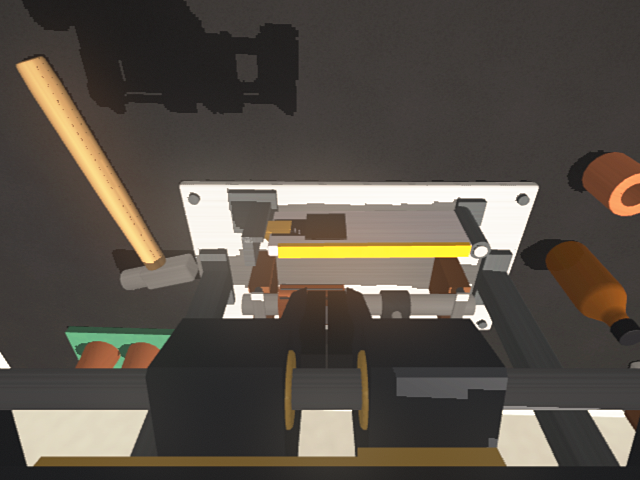

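View pics/s7.png

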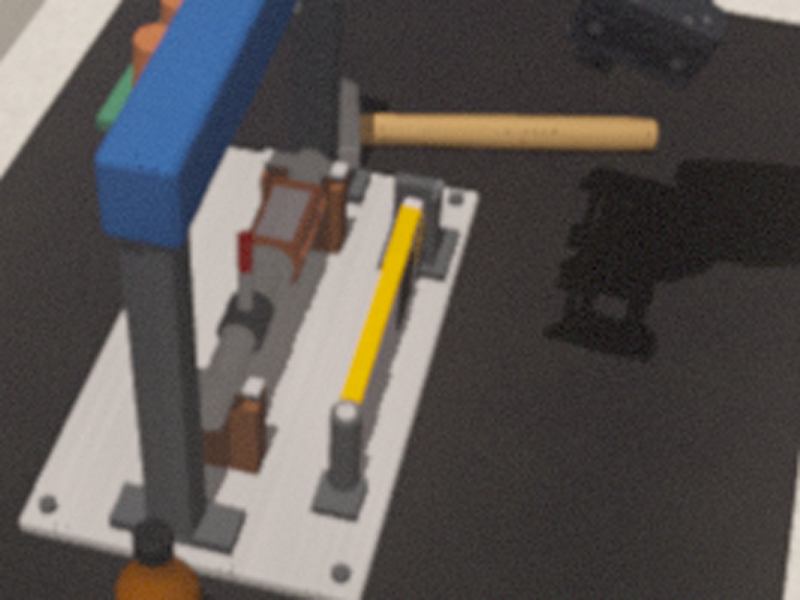

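The gate's yellow strip lies level along row 251, from (278,251) to (470,251), which matches the shut prediction. The bar still stands upright at (247,270) in the side crop, and the hammer is unmoved. I'll do a numeric check of the gate angle, then hand in.

```bash
python3 - <<'E'
from gate import *
c=arm.get_calibration("wrist"); im=cv2.imread("pics/w7.png"); h=cv2.cvtColor(im,cv2.COLOR_BGR2HSV)
m=cv2.inRange(h,(22,180,150),(34,255,255))>0; m[:230]=0; m[270:]=0
x0=np.arange(285,462); ym=np.array([np.where(m[:,x])[0].mean() for x in x0]); k=np.polyfit(x0,ym,1)
w=unproj(c,[[285,np.polyval(k,285)],[460,np.polyval(k,460)]],.088)
d=w[0]-w[1]; g=-np.pi/2-np.arctan2(d[1],d[0])+p[2]; print("gate",g,k)
off=[(unproj(c,[[x,np.polyval(k,x)]],.088)[0]-S2W(p,[-.085,.11,.088])[0])[0] for x in(285,460)]; print(off)
if abs(g)<.02: arm.sign_off(); print("signed off",arm.get_state()["t"])
E
```

```text
gate -0.005102608795761222 [ -0.0048 252.9441]
[np.float64(0.007513856186802559), np.float64(-1.9345711558482748e-05)]
the job is handed in; nothing more can be done
the job is handed in; nothing more can be done
```

The job is handed in at about 27 s. The bar measured upright to about 0.1° after I let go, and the gate measured shut at about −0.005 rad. The push force rose to 6 N and then fell to zero, which fits the tongue snapping in, though I did not see the tongue itself. The hammer, oil bottle and spare sleeve were not touched.

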